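# Gauge the depth of a tube well with a dip rod

## Task

Take the dip rod out of its wooden stand, push it gently down the well of the gauging block until it comes to rest on the rubber cushion at the bottom, and leave it standing there. Then slide the red pointer up until its tip is level with the orange ring on the rod, so that the depth of the well is marked. Leave the amber bottle, the white cover-slip box and the timer where they stand.

Things in the scene. Friction and masses are not known exactly. Their poses are not given: they have to be found in the camera images.
- rod_head (a point): centre of the blue plastic head of the dip rod (loose, 80 g). The head is a cylinder 22 mm across and 40 mm high, axis along z. Below it comes a round steel rod 12 mm across, 110 mm long, its lowest 8 mm tapering to 7 mm across at the tip. z points from the tip to the head. At the start the rod stands upright in the stand
- rod_ring (a point): middle of the orange ring painted round the dip rod, 4 mm wide; it lies on the rod's axis 35 mm below rod_head and 95 mm above rod_tip
- rod_tip (a point): lower end of the dip rod, 130 mm below rod_head
- stand: fixed wooden block 60x60x40 mm with an upright hole, 14 mm across and 30 mm deep, in which the dip rod stands; origin at the centre of its underside
- block: the fixed gauging block; origin under the well, at worktop height; z up; the grey column of the pointer stands 90 mm from the well on the -y side. Aluminium block 56x56 mm round the well, top 85 mm up, with a blue funnel on it. The well's blind bottom is a hidden springy rubber cushion (3.5 N per mm, yields 7 mm at most), at a depth that differs from case to case: 45 to 75 mm below the mouth
- well_mouth (a point): centre of the mouth of the well, at the top of the blue funnel, 95 mm above the worktop. The funnel narrows from 25 mm across to the bore, 14.5 mm across, 10 mm below. The cushion at the bottom has to be felt, as a steady rise of force above the drag of the balls; press it with no more than 18 N beside that drag
- well_balls (a point): point on the well's axis, 23 mm below the mouth, where four sprung balls grip the rod. The tip spreads them 18 to 32 mm below the mouth, which takes up to about 15 N; from there on the rod must be pushed against a steady drag of about 4 to 9 N, felt while it moves and fading when it stops (the push of the cushion does not fade). The rod stays where it is left
- pointer (a joint): height of the red pointer in its guide, in m: 0 lowest, 0.060 highest, growing upward; it starts near the bottom, slides with about 3 N of friction (80 g) and stays where it is left. Its stem rises out of the grey column of the gauging block
- pointer_knob (a point): centre of the black round knob on top of the pointer's stem, 24 mm across (20 mm at its ends) and 34 mm high, axis vertical; moves with the pointer and is 60 mm above pointer_tip. The way to move the pointer: pinch the knob from above and lift or lower it
- pointer_tip (a point): the free end of the red pointer's arm, 100 mm above the worktop when joint pointer is 0, 18 mm beside the well's axis; it stays on that side of the well at every height
- oil_bottle: bystander: small amber bottle with black cap, 25 mm across, 57 mm high, origin at the centre of its underside
- coverslip_box: bystander: small white and green box, 35x57x21 mm, origin at the centre of its underside
- bench_timer: bystander: white countdown timer, 48x58x16 mm, origin at the centre of its underside

How it is judged (in metres and radians):
On the way:
1. the rod has been pressed down on the cushion with at least 1.5 N (contact force between cushion_c0 and anything else above 1.5 N), for 0.1 s.
At the end, for the whole second after the job is handed in: the rod stands in the well with its tip on the cushion (no more than 2.5 mm above it), and the pointer's tip is level with the middle of the orange ring to within 4 mm (distance between rod_tip and cushion_c0 below 0.0055 m and z of rod_ring in the frame of pointer_tip between -0.004 and 0.004 m and horizontal distance between rod_ring and well_mouth below 0.006 m); the robot touches nothing.
It fails at once if the cushion is pressed with more than 18 N (contact force between cushion_c0 and anything else above 18 N).
It fails at once if a bystander (bottle, box, timer) is moved by more than 20 mm (distance of any of oil_bottle, coverslip_box, bench_timer from where it was at the start of the episode above 0.02 m).
It also fails if it takes over 67 s, if anything falls off the work surface, if the arm or the gripper's body presses on something with over 40 N, if the wrist force passes 120 N, or if a joint passes its speed limit or range.

## Robot

A 6-joint arm with a two-finger parallel gripper is mounted at the origin on a cart in front of the work surface, level with it; the furniture and walls round the work are solid. World frame = base frame: x ahead of the robot, y to its left, z up, the work surface at z = 0. Lengths are in mm, angles in rad, forces in N, time in s.
With the tool pointing down it reaches from about 350 to 875 mm from the base axis. Payload 4.2 kg.
Tool frame: the origin (TCP) lies on the mounting face of the last link; the fingertips stand 173 mm ahead of it and the grasp point (between the pads) lies 155 mm ahead of it; z points along the fingers, y is the direction in which the jaws open and shut (so a half turn about z gives the same grasp; the last joint's range is limited). The gripper opens to 85 mm and grips with 20 to 120 N. Pads are 22 mm wide; open, the fingers measure 114 mm over their backs; the gripper's body (76 mm by 85 mm) begins 54 mm behind the grasp point. The pads swing forward as they close: fully open they stand 13 mm farther back than shut.
Start: joints at [-0.938, 0.385, 0.008, 0, -1.194, -0.259], TCP at [228.236, -581.815, 404.712] pointing down, gripper open.
Joint ranges: [-3.14, 3.14], [-1.21, 2.06], [-1.07, 1.41], [-3.16, 2.05], [-2.99, -0.16], [-3.1, 3.1]. Speed limits (rad/s): [2.79, 2.79, 3.14, 3.14, 3.14, 3.14].

## Interface

Orientations are given as a unit quaternion [x, y, z, w].
In Python, from bench import arm gives the robot as it stands. The module is installed in compiled form; this text tells all that it offers.
- The arm moves only by the tool play_rows, never from a script. Its argument "moves" is a list of rows, each a list of 3 entries, a list of its own where there are three numbers: the shift along the world's x, y, z in units of 30 cm (1.0 is 30 cm), then the turn about the world's z in units of 30 degrees (1.0 is 30 degrees), then the gripper's target within -1 to 1 (shut at 1, half-way at 0, fully open at -1). In form: [[[x, y, z], turn, jaw], ...]. A call has 1 to 12 rows; each row is the pose to reach, as a shift and turn from the pose measured when the call began; what a row does not reach only later rows make up. A row lasts 1/8 s, in which the tool goes at most 62.5 mm and 10.7 degrees, less where a joint would pass 70% of its speed; a pose out of reach is approached as far as the arm can. A call with a number of a shift or a turn outside -1 to 1 is refused whole. A call with a gripper value outside its range is refused whole. The fingers move at their own pace and stop on an object; the grip force is fixed at half the most. Time passes only in rows, so rows that repeat a pose let the fingers close. It gives the time, the measured TCP pose, the force and the opening at its end, in the units of the state.
- arm.read_state(): the state, without advancing time (a new reading comes with each control period).
- arm.get_image(name): name is "scene" or "top" or "wrist"; returns a dict with "pixels" (480x640x3 uint8, red, green, blue), "vfov" (degrees; the focal length in pixels is half the picture's height over the tangent of half this angle, whatever the lens; pixels are square), "cx", "cy" (the principal point, pixels), "xyz" and "rotation" of the camera in the world. Camera axes: x right, y up, looking along -z (the intrinsics and any distortion apply to the point x, -y, -z); pixel columns grow to the right and rows downward; lengths in mm; the calibration is good to about 2 mm. A picture is of the moment at which its call begins. There is no depth.
- arm.job_done(): hands the job in, once; it reports no verdict.
Trained networks look in a picture, given as the dict that the camera call returned (one of the last four; its "shot" number tells which), for a name from the list of things; names that differ only in an ending like _2 or _b are one class to them, and where a whole thing is asked for, a point or a joint stands for the part that bears it (a point fixed in the world has none). Each returns a list of dicts, best first, with "conf" (0 to 1); they miss things now and then, are a little off and sometimes report something else, mostly with a low value. They report only what shows in the picture. A call takes as long as a camera call.
- arm.look_for(name, picture): "centre" ([x, y, z] in mm, in world coordinates, good to about 4 mm: the middle of the surface that is visible of it).
The state is a dict: "clock": time; "joints": joint angles; "joint_vel": joint speeds; "joint_efforts": joint torques, N m; "position": TCP position; "ee_rot": TCP orientation; "contact_force": force on the tool from outside, world axes, zero at the start; "wrist_torque": the same for the moment, N m; "gripper_width": finger opening in mm.
Only numpy, scipy, OpenCV 4.12 (cv2) and the standard library are available. Lean on these libraries where they do the work, as an engineer would, in place of code of your own. Each camera call takes 0.05 s, during which the arm holds its last target.

## Working session

There is one attempt and no reset: what is moved stays moved. The work goes in short steps, Python scripts to look and compute and a tool call to move; the robot and the scene stay as the last step left them, time stands still between calls to the robot, and variables do not carry over. Pictures are saved under pics/ and viewed, and the job is handed in when it is done.

Besides the shell and the picture viewer there is one more tool, called after ">>>" as name(argument=value, ...) on one line, values as JSON. play_rows: Moves the arm, as the interface text tells. Shifts and turns lie within -1 to 1; 1 stands for 30 cm of shift or 30 degrees of turn. Its arguments: {"type":"object","properties":{"moves":{"type":"array"}},"required":["moves"]}

```bash
mkdir -p pics; cat > h.py <<'E'
import numpy as np, cv2
from bench import arm
def snap(name,fn):
    p=arm.get_image(name); cv2.imwrite('pics/'+fn,cv2.cvtColor(p['pixels'],cv2.COLOR_RGB2BGR)); return p
def f(p): return 240/np.tan(np.radians(p['vfov'])/2)
def ray(p,u,v):
    F=f(p); d=np.array([(u-p['cx'])/F,-(v-p['cy'])/F,-1.]); R=np.array(p['rotation'])
    return np.array(p['xyz']), R@d
def at_z(p,u,v,z):
    o,d=ray(p,u,v); return o+d*(z-o[2])/d[2]
def proj(p,X):
    c=np.array(p['rotation']).T@(np.array(X)-p['xyz']); F=f(p); return p['cx']+F*c[0]/-c[2], p['cy']-F*c[1]/-c[2]
def tri(*a):
    A=np.zeros((3,3));b=np.zeros(3)
    for p,u,v in a:
        o,d=ray(p,u,v); d/=np.linalg.norm(d); M=np.eye(3)-np.outer(d,d); A+=M;b+=M@o
    return np.linalg.solve(A,b)
E
python3 - <<'E'
from h import *
s=arm.read_state(); print(s)
for n in ['scene','top']:
    p=snap(n,n+'0.png'); print(n,{k:v for k,v in p.items() if k!='pixels'})
    for t in ['rod_head','rod_ring','stand','block','well_mouth','pointer','pointer_knob','pointer_tip','oil_bottle','coverslip_box','bench_timer']:
        try: print(t,[(np.round(r['centre'],1).tolist(),round(r['conf'],2)) for r in arm.look_for(t,p)[:2]])
        except Exception as e: print(t,e)
print(arm.read_state()['clock'])
E
```

```text
{'clock': 0.0, 'joints': array([-9.38404135e-01,  3.85576529e-01,  6.62389201e-03, -5.29893417e-04,
       -1.19400884e+00, -2.58612469e-01]), 'joint_vel': array([-0.00048997, -0.00086758,  0.00192057, -0.00238714,  0.00056541,
        0.00048137]), 'joint_efforts': array([ 1.07329520e-04, -3.92294168e+01,  1.88404101e+01,  4.18628410e+00,
       -4.57893329e-03,  3.68722951e-06]), 'position': array([ 228.17933149, -581.63718649,  403.60376696]), 'ee_rot': array([-1.85707654e-01,  9.82604414e-01,  1.08302515e-03, -2.44274931e-04]), 'contact_force': array([-0.54980271,  0.44659211,  0.70048476]), 'wrist_torque': array([-0.00962112, -0.0476998 ,  0.00036317]), 'gripper_width': 85.36028959236017}
scene {'vfov': 47.134369491802715, 'cx': 327.5841062941427, 'cy': 230.9569913195151, 'xyz': array([139.13678584, 930.27458391, 593.52790792]), 'rotation': array([-0.10730497,  0.50810569,  0.83262541, -0.19248163]), 'shot': 1}
rod_head [([455.4, 263.9, 124.5], 0.88)]
rod_ring [([458.2, 271.3, 128.3], 0.73), ([465.6, -55.9, 60.2], 0.42)]
stand [([449.4, 279.5, 36.1], 0.8), ([444.6, 31.1, 22.2], 
[... 432 characters left out ...]
73, 'cy': 243.16101222298516, 'xyz': array([ 433.73302836,   86.1598909 , 1088.77191588]), 'rotation': array([-0.03500983,  0.03182943,  0.7091261 , -0.70349227]), 'shot': 2}
rod_head [([458.1, 257.8, 160.4], 0.54)]
rod_ring [([459.3, 255.1, 157.7], 0.54)]
stand [([482.5, -161.8, 158.4], 0.56)]
block [([470.1, -115.2, 10.6], 0.65)]
well_mouth [([474.4, -117.7, 8.7], 0.78), ([404.3, -96.4, 11.8], 0.22)]
pointer [([480.0, -159.5, 160.7], 0.62)]
pointer_knob [([486.3, -161.0, 162.7], 0.78), ([552.8, -75.5, 45.7], 0.53)]
pointer_tip [([481.9, -157.3, 162.1], 0.87)]
oil_bottle [([553.2, -76.1, 45.1], 0.42)]
coverslip_box [([445.0, 18.0, 21.7], 0.89)]
bench_timer [([397.9, -94.2, 12.2], 0.71)]
1.2
```

```bash
sed -i "s/R=np.array(p\['rotation'\])/R=RM(p)/; s/np.array(p\['rotation'\]).T/RM(p).T/" h.py
sed -i "2a from scipy.spatial.transform import Rotation\ndef RM(p): return Rotation.from_quat(p['rotation']).as_matrix()" h.py
cat > sv.py <<'E'
import pickle
E
python3 - <<'E'
from h import *
import pickle
for n in ['scene','top']:
    p=snap(n,n+'1.png'); pickle.dump(p,open(n+'.pkl','wb'))
    print(n, proj(p,[458,258,160]), proj(p,[475,-65,95]))
E
```

```text
scene (np.float64(323.4691325357836), np.float64(257.79548110432916)) (np.float64(382.7160246548543), np.float64(213.7119469449652))
top (np.float64(233.19642207936977), np.float64(278.7836793844661)) (np.float64(404.92595923253623), np.float64(269.5666591475404))
```

View pics/scene0.png

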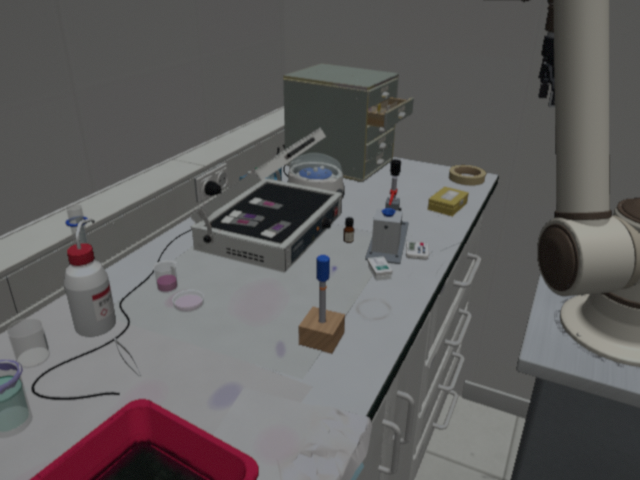

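View pics/top0.png

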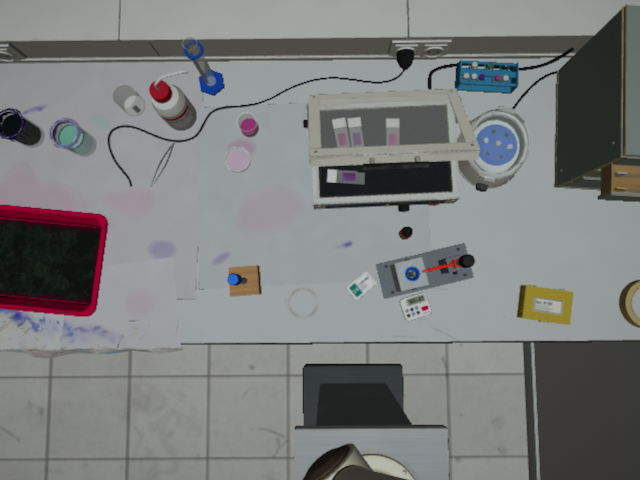

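```bash
python3 - <<'E'
import cv2,numpy as np
a=cv2.imread('pics/scene1.png');b=cv2.imread('pics/top1.png')
z=lambda i,x,y,w,h,k:cv2.resize(i[y:y+h,x:x+w],None,fx=k,fy=k,interpolation=cv2.INTER_CUBIC)
A=np.hstack([z(a,290,250,64,100,5),z(a,362,150,64,100,5)]);cv2.imwrite('pics/za.png',A)
B=np.hstack([z(b,215,255,50,50,8),z(b,390,245,50,50,8)]);B2=z(b,370,240,110,80,7);cv2.imwrite('pics/zb.png',B);cv2.imwrite('pics/zc.png',B2)
E
```

```text
(no output)
```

View pics/za.png

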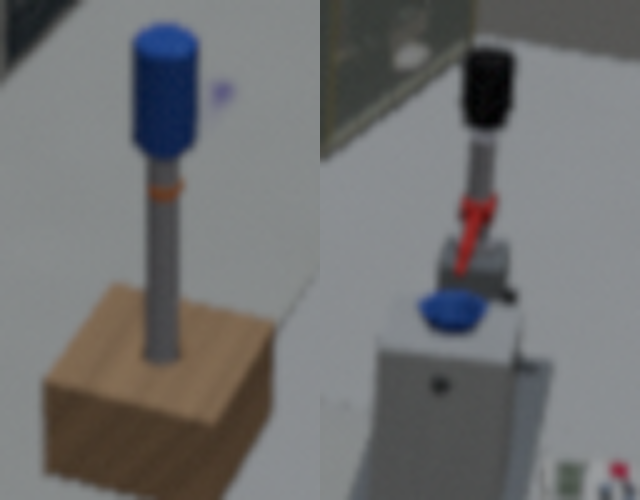

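View pics/zb.png

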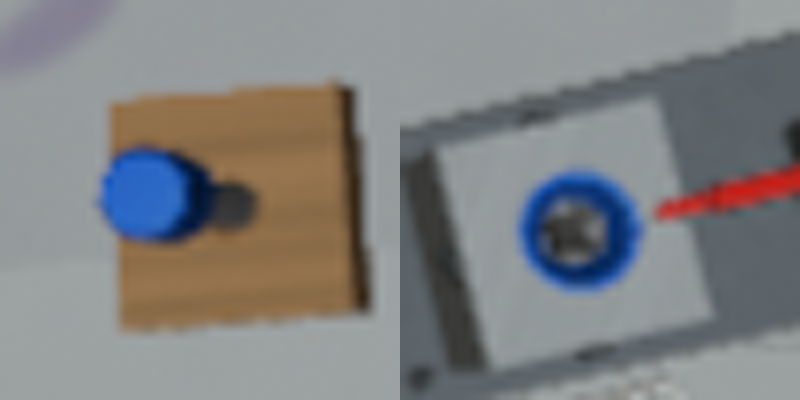

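View pics/zc.png

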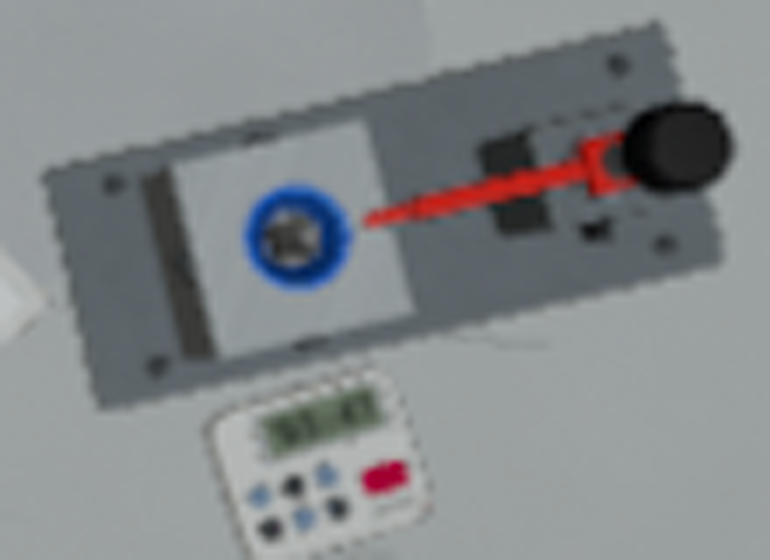

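```bash
python3 - <<'E'
from h import *
import pickle
s=pickle.load(open('scene.pkl','rb'));t=pickle.load(open('top.pkl','rb'))
for n,a,b,z in [('head',(323.2,258.3),(233.5,279.1),160),('well',(388.6,211.8),(412.5,273.8),95),('knobtop',(396,160.8),(466.7,260.9),180)]:
    print(n,'top@z',at_z(t,*b,z).round(1),'scene@z',at_z(s,*a,z).round(1),'tri',tri((s,*a),(t,*b)).round(1))
print('tip',at_z(t,370+366/7,240+221/7,103).round(1))
S=arm.read_state();print(S['clock']); print(Rotation.from_quat(S['ee_rot']).as_matrix().round(3))
E
```

```text
head top@z [457.4 257.4 160. ] scene@z [457.7 259.6 160. ] tri [457.9 257.8 158.9]
well top@z [466.6 -79.6  95. ] scene@z [467.2 -79.6  95. ] tri [466.9 -79.5  95.1]
knobtop top@z [ 486.1 -162.6  180. ] scene@z [ 485.2 -159.9  180. ] tri [ 486.1 -162.9  178.8]
tip [470.5 -97.2 103. ]
1.3
[[-0.931 -0.365 -0.   ]
 [-0.365  0.931  0.   ]
 [ 0.     0.    -1.   ]]
```

>>> play_rows(moves=[[[0.2, 0.2, 0], 0.3, -1], [[0.35, 0.4, 0], 0.6, -1], [[0.5, 0.6, 0], 1, -1], [[0.65, 0.8, 0], 1, -1], [[0.8, 1, 0], 1, -1], [[0.8, 1, 0], 1, -1], [[0.8, 1, 0], 1, -1]])

```text
clock: 2.17
position: [470.1, -279.0, 404.9]
ee_rot: [-0.436, 0.9, -0.0, 0.0]
contact_force: [-0.2, -0.1, -0.5]
gripper_width: 85.4
```

>>> play_rows(moves=[[[0, 0.2, 0], 0.3, -1], [[0, 0.4, 0], 0.6, -1], [[0, 0.5, 0], 1, -1], [[0, 0.5, 0], 1, -1], [[0, 0.5, 0], 1, -1]])

```text
clock: 2.8
position: [470.1, -129.7, 405.0]
ee_rot: [-0.653, 0.757, -0.0, 0.0]
contact_force: [-0.8, 0.4, 0.4]
gripper_width: 85.1
```

```bash
python3 - <<'E'
from h import *
import pickle
p=snap('wrist','w0.png'); pickle.dump(p,open('w0.pkl','wb')); S=arm.read_state()
print({k:v for k,v in p.items() if k!='pixels'},S['position'],S['clock'])
print(proj(p,[466.7,-79.6,95]),proj(p,[486,-163,179]))
for n in ['well_mouth','pointer_knob']: print(n,[(r['centre'],r['conf']) for r in arm.look_for(n,p)])
E
```

```text
{'vfov': 62.18255212928414, 'cx': 319.2651974927162, 'cy': 236.7665871815598, 'xyz': array([ 458.38395101, -201.64143438,  373.02807256]), 'rotation': array([-0.01068551, -0.14490151,  0.98673573,  0.07240145]), 'shot': 5} [ 470.06409182 -129.9508801   404.93127828] 2.85
(np.float64(331.96736159790316), np.float64(285.4535407351085)) (np.float64(275.7270195797595), np.float64(205.990227055276))
well_mouth [([474.9, -136.1, 61.5], 0.6)]
pointer_knob [([484.4, -163.9, 174.8], 0.73), ([444.6, 13.5, 15.9], 0.25)]
```

View pics/w0.png

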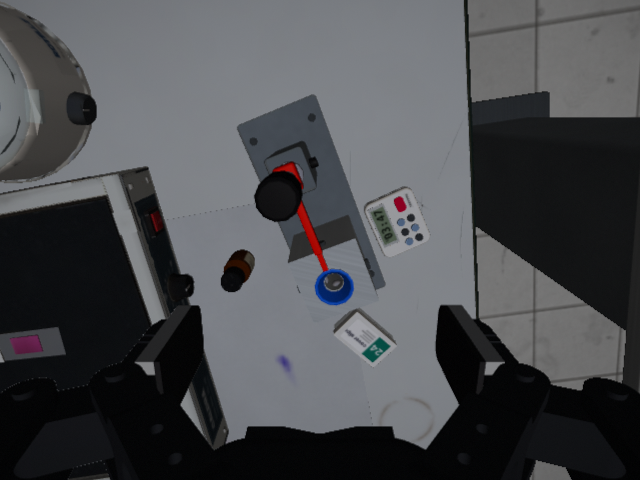

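```bash
python3 - <<'E'
from h import *
import pickle
s=pickle.load(open('scene.pkl','rb'));t=pickle.load(open('top.pkl','rb'));w=pickle.load(open('w0.pkl','rb'))
def blue(p,box):
    x,y,W,H=box; im=p['pixels'][y:y+H,x:x+W].astype(int)
    m=((im[...,2]-im[...,0]>50)).astype(np.uint8)
    c=max(cv2.findContours(m,cv2.RETR_EXTERNAL,cv2.CHAIN_APPROX_NONE)[0],key=len); h=cv2.convexHull(c)
    e=cv2.fitEllipse(h); return e[0][0]+x,e[0][1]+y,e[1]
for n,p,b in [('s',s,(375,200,30,25)),('t',t,(395,255,40,35)),('w',w,(300,255,70,65))]:
    e=blue(p,b); print(n,e,at_z(p,e[0],e[1],95).round(1))
b=cv2.cvtColor(w['pixels'],cv2.COLOR_RGB2BGR)[155:315,240:370]
g=cv2.resize(b,None,fx=4.5,fy=4.5,interpolation=cv2.INTER_CUBIC); g=np.clip(g.astype(int)*2,0,255).astype(np.uint8)
cv2.imwrite('pics/zw.png',g)
E
```

```text
s (388.0697822570801, 211.21628761291504, (7.526776313781738, 12.252425193786621)) [469.2 -81.8  95. ]
t (412.12438583374023, 273.47318267822266, (15.33387565612793, 15.564176559448242)) [467.3 -78.8  95. ]
w (333.8537940979004, 286.66820907592773, (36.473602294921875, 39.208099365234375)) [465.4 -78.4  95. ]
```

View pics/zw.png

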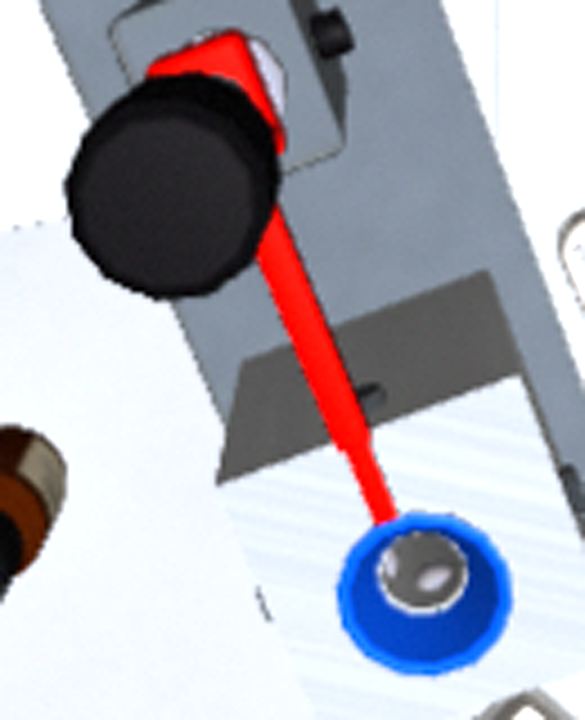

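```bash
python3 - <<'E'
from h import *
import pickle
s=pickle.load(open('scene.pkl','rb'));t=pickle.load(open('top.pkl','rb'));w=pickle.load(open('w0.pkl','rb'))
W=(240+162/4.5,155+200/4.5)
print(tri((t,466.7,260.9),(w,*W)),tri((t,466.7,260.9),(w,*W),(s,396,160.8)))
for z in (177,180,183): print(z,at_z(t,466.7,260.9,z).round(1),at_z(w,*W,z).round(1))
E
```

```text
[ 486.42733743 -164.89773877  171.5643921 ] [ 486.15565331 -164.68639583  177.4862965 ]
177 [ 486.2 -163.4  177. ] [ 485.6 -165.9  177. ]
180 [ 486.1 -162.6  180. ] [ 485.1 -166.4  180. ]
183 [ 485.9 -161.8  183. ] [ 484.7 -167.   183. ]
```

>>> play_rows(moves=[[[0, 0.2, 0], 0.3, -1], [[0, 0.4, 0], 0.6, -1], [[0, 0.6, 0], 0.7, -1], [[0, 0.8, 0], 0.7, -1], [[-0.04, 1, 0], 0.7, -1], [[-0.04, 1, 0], 0.7, -1], [[-0.04, 1, 0], 0.7, -1]])

```text
clock: 3.82
position: [458.3, 169.4, 404.5]
ee_rot: [0.78, -0.626, -0.0, 0.0]
contact_force: [0.5, -0.1, -0.2]
gripper_width: 85.3
```

```bash
python3 - <<'E'
from h import *
import pickle
p=snap('wrist','w1.png'); pickle.dump(p,open('w1.pkl','wb')); S=arm.read_state()
print(p['xyz'],S['position'],S['clock'])
print(proj(p,[457.6,257.6,160]))
R=Rotation.from_quat(S['ee_rot']).as_matrix(); print(R.round(3)); c=RM(p); print('tool-cam',(R.T@c).round(3), R.T@(p['xyz']-S['position']))
E
```

```text
[473.17268818  98.44337179 372.54410739] [458.35967501 168.86467357 404.59501366] 3.875
(np.float64(288.024689442062), np.float64(382.07573077413986))
[[ 0.215 -0.977 -0.   ]
 [-0.977 -0.215 -0.   ]
 [ 0.     0.    -1.   ]]
tool-cam [[ 0.001  0.958  0.287]
 [ 1.    -0.001 -0.001]
 [-0.001  0.287 -0.958]] [71.95742861  0.6943782  32.05451613]
```

View pics/w1.png

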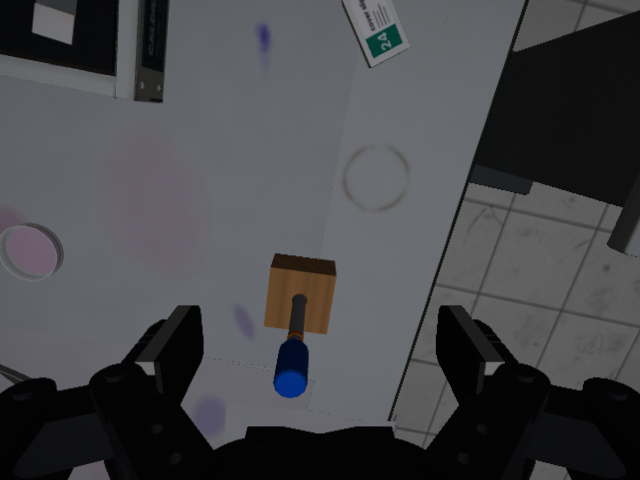

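```bash
python3 - <<'E'
from h import *
import pickle
p=pickle.load(open('w1.pkl','rb'))
print(at_z(p,291,383.5,160))
E
```

```text
[455.57525296 258.22449798 160.        ]
```

>>> play_rows(moves=[[[-0.005, 0.15, 0], 0, -1], [[-0.005, 0.295, 0], 0, -1], [[-0.005, 0.295, -0.05], 0, -1], [[-0.005, 0.295, -0.2], 0, -1], [[-0.005, 0.295, -0.3], 0, -1], [[-0.005, 0.295, -0.372], 0, -1], [[-0.005, 0.295, -0.372], 0, -1], [[-0.005, 0.295, -0.372], 0, -1]])

```text
clock: 4.88
position: [457.5, 256.5, 293.8]
ee_rot: [0.779, -0.627, 0.0, -0.0]
contact_force: [-0.3, 0.2, 0.4]
gripper_width: 85.2
```

```bash
python3 - <<'E'
from h import *
p=snap('wrist','w2.png'); S=arm.read_state(); print(S['position'],S['contact_force'])
E
```

```text
[457.42713653 256.80909529 294.12038979] [-0.10820392  0.28020974  0.3760993 ]
```

View pics/w2.png

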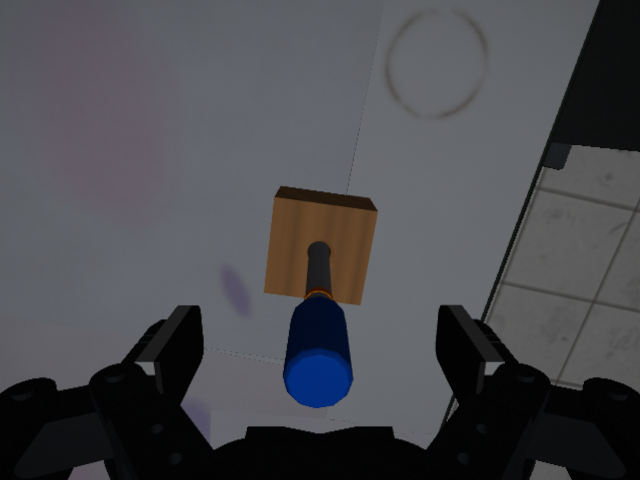

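>>> play_rows(moves=[[[0, 0.003, 0], 0, 1], [[0, 0.003, 0], 0, 1], [[0, 0.003, 0], 0, 1], [[0, 0.003, 0], 0, 1], [[0, 0.003, 0], 0, 1], [[0, 0.003, 0], 0, 1], [[0, 0.003, 0], 0, 1], [[0, 0.003, 0], 0, 1]])

```text
clock: 5.92
position: [457.5, 257.8, 294.4]
ee_rot: [0.779, -0.627, 0.0, -0.001]
contact_force: [-1.1, -0.2, 4.5]
gripper_width: 20.4
```

```bash
python3 - <<'E'
from h import *
S=arm.read_state(); print(S['position'],S['contact_force'],S['wrist_torque'])
E
```

```text
[457.48362669 257.78502852 294.36435855] [-1.07940342 -0.22861179  4.53602594] [-0.08690253  0.39211703  0.07519188]
```

>>> play_rows(moves=[[[0, 0, 0.05], 0, 1], [[0, 0, 0.15], 0, 1], [[0, 0, 0.3], 0, 1], [[0, 0, 0.4], 0, 1], [[0, 0, 0.4], 0, 1]])

```text
clock: 6.55
position: [457.6, 257.8, 417.4]
ee_rot: [0.779, -0.627, 0.001, -0.004]
contact_force: [-0.6, -0.4, -2.0]
gripper_width: 20.9
```

```bash
python3 - <<'E'
from h import *
p=snap('wrist','w3.png'); S=arm.read_state(); print(S['position'],S['contact_force'],S['gripper_width'])
E
```

```text
[457.22454395 257.55825903 415.22618426] [ 0.22757763  0.5284483  -1.84350365] 20.066266873543388
```

View pics/w3.png

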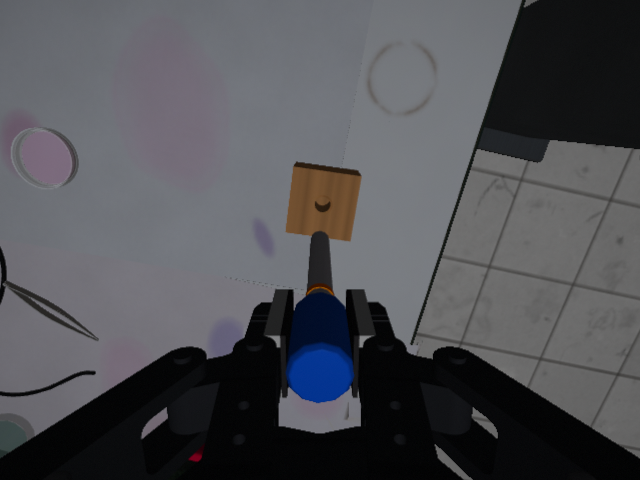

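>>> play_rows(moves=[[[0.01, -0.18, 0], 0, 1], [[0.015, -0.38, 0], 0, 1], [[0.02, -0.58, 0], 0, 1], [[0.025, -0.78, 0], 0, 1], [[0.033, -0.95, 0], 0, 1], [[0.033, -1, 0], 0, 1], [[0.033, -1, 0], 0, 1]])

```text
clock: 7.48
position: [466.8, -43.1, 414.1]
ee_rot: [0.778, -0.628, -0.001, -0.001]
contact_force: [-0.2, 0.3, -0.8]
gripper_width: 20.5
```

```bash
python3 - <<'E'
from h import *
S=arm.read_state(); print(S['position'],S['contact_force'],S['ee_rot'])
print((np.array([467.2,-78.8,405])-S['position'])/300)
E
```

```text
[466.84287267 -43.08128329 414.10460347] [-0.17721247  0.31278163 -0.80902275] [ 0.77846657 -0.62768423 -0.00087675 -0.00123821]
[ 0.00119042 -0.11906239 -0.03034868]
```

>>> play_rows(moves=[[[0.001, -0.06, 0], 0, 1], [[0.001, -0.119, 0], 0, 1], [[0.001, -0.119, -0.05], 0, 1], [[0.001, -0.119, -0.07], 0, 1], [[0.001, -0.119, -0.07], 0, 1]])

```text
clock: 8.1
position: [467.1, -78.0, 392.1]
ee_rot: [0.779, -0.627, -0.002, -0.0]
contact_force: [0.4, 0.8, -0.9]
gripper_width: 20.7
```

```bash
python3 - <<'E'
from h import *
import pickle
for n in ['wrist','scene','top']:
    p=snap(n,n+'4.png'); pickle.dump(p,open(n+'4.pkl','wb'))
S=arm.read_state(); print(S['position'],S['contact_force'],S['ee_rot'],S['clock'])
a=cv2.imread('pics/scene4.png');b=cv2.imread('pics/top4.png');w=cv2.imread('pics/wrist4.png')
z=lambda i,x,y,W,h,k:cv2.resize(i[y:y+h,x:x+W],None,fx=k,fy=k,interpolation=cv2.INTER_CUBIC)
cv2.imwrite('pics/z4.png',np.hstack([z(a,360,140,60,100,6),z(w,270,160,100,150,4)]))
E
```

```text
[467.34967661 -78.32104571 393.32633429] [ 0.20032313 -0.2476486  -1.12536507] [ 7.78749501e-01 -6.27333154e-01 -6.60050406e-04 -1.37611566e-03] 8.25
```

View pics/z4.png

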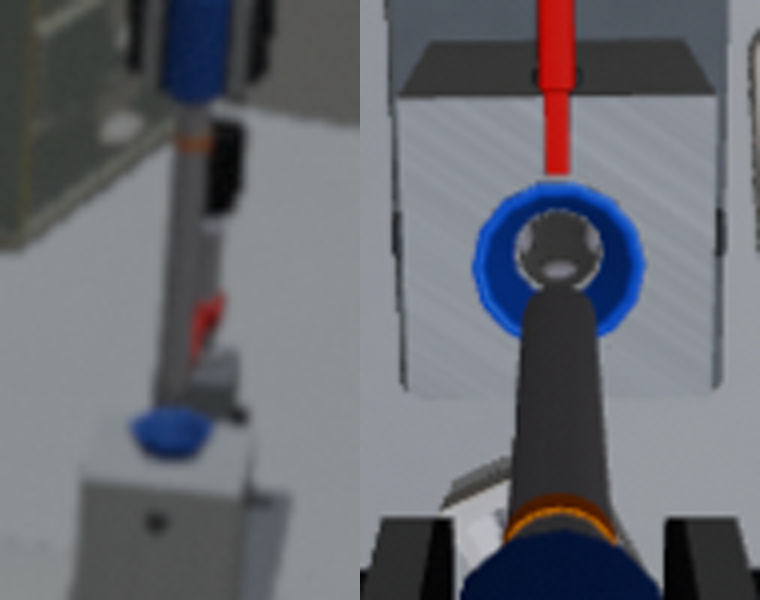

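```bash
python3 - <<'E'
from h import *
import pickle
w=pickle.load(open('wrist4.pkl','rb'));s=pickle.load(open('scene4.pkl','rb'))
for nm,p in (('w',w),('s',s)):
  for X in ([467.2,-78.5,108.5],[467.2,-78.5,203.5],[466.3,-79,95]): print(nm,X,np.round(proj(p,X),1))
def mouth(p,box):
    x,y,W,H=box; im=p['pixels'][y:y+H,x:x+W].astype(int)
    m=((im[...,2]-im[...,0]>50)).astype(np.uint8)
    c=max(cv2.findContours(m,cv2.RETR_EXTERNAL,cv2.CHAIN_APPROX_NONE)[0],key=len); h=cv2.convexHull(c)
    e=cv2.fitEllipse(h); return e[0][0]+x,e[0][1]+y,e[1]
e=mouth(w,(290,195,60,60)); print(e, at_z(w,e[0],e[1],95))
E
```

```text
w [467.2, -78.5, 108.5] [317.  230.3]
w [467.2, -78.5, 203.5] [316.4 291.3]
w [466.3, -79, 95] [318.5 224.5]
s [467.2, -78.5, 108.5] [388.8 206.2]
s [467.2, -78.5, 203.5] [392.  163.6]
s [466.3, -79, 95] [388.9 212. ]
(319.2692222595215, 225.7317657470703, (41.71736145019531, 43.42867660522461)) [465.61415712 -78.25930336  95.        ]
```

```bash
python3 - <<'E'
from h import *
import pickle
w=pickle.load(open('wrist4.pkl','rb'))
d=np.array([0.215,-0.977])  # toward camera
for n,z,r in (('tip',108.5,3.5),('taper top',116.5,6),('ring lo',201.5,6),('ring hi',205.5,6),('headbot',218.5,11)):
    xy=np.array([467.2,-78.5])+d*r; print(n,np.round(proj(w,[*xy,z]),1))
i=cv2.cvtColor(w['pixels'],cv2.COLOR_RGB2BGR)[215:305,285:355]
i=np.clip(i.astype(int)*2,0,255).astype(np.uint8)
cv2.imwrite('pics/z5.png',cv2.resize(i,None,fx=6,fy=6,interpolation=cv2.INTER_CUBIC))
E
```

```text
tip [317.  225.2]
taper top [317.  224.7]
ring lo [316.3 276.5]
ring hi [316.3 280.2]
headbot [316.1 281.5]
```

View pics/z5.png

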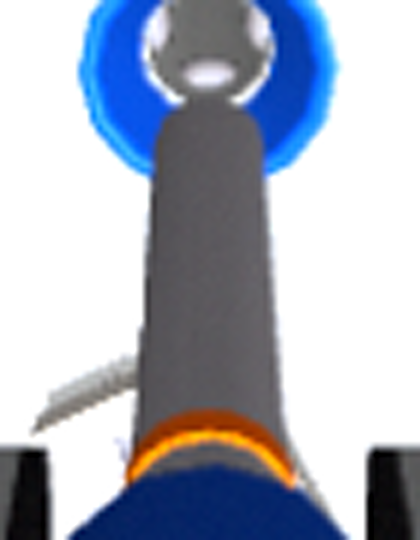

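```bash
python3 - <<'E'
from h import *
import pickle
w=pickle.load(open('wrist4.pkl','rb'))
# tool-frame relation: 
TC=Rotation.from_quat([0.778749501,-0.627333154,-0.00066,-0.001376]).as_matrix()
tc=TC.T@(w['xyz']-np.array([467.35,-78.32,393.33])); RC=TC.T@RM(w)
q=Rotation.from_quat([0.779,-0.627,0,0]).as_matrix()
def mk(q,P):
    R=Rotation.from_quat(q).as_matrix(); d=dict(w); d['xyz']=P+R@tc; d['rotation']=Rotation.from_matrix(R@RC).as_quat(); return d
def blob(fn,y0=330):
    im=cv2.cvtColor(cv2.imread(fn),cv2.COLOR_BGR2RGB).astype(int)
    m=((im[...,2]>110)&(im[...,2]-im[...,0]>80)).astype(np.uint8); m[:y0]=0; m[:,:270]=0; m[:,370:]=0
    c=max(cv2.findContours(m,cv2.RETR_EXTERNAL,cv2.CHAIN_APPROX_NONE)[0],key=cv2.contourArea); return cv2.fitEllipse(cv2.convexHull(c))
for fn,q,P in (('w2.png',[0.779,-0.627,0,0],[457.43,256.81,294.12]),('w3.png',[0.779,-0.627,0.001,-0.002],[457.22,257.56,415.22]),('wrist4.png',[0.7787,-0.6273,-0.00066,-0.001376],[467.35,-78.32,393.33])):
    p=mk(q,np.array(P)); e=blob('pics/'+fn); ztop=P[2]-294.36+160 if fn!='w2.png' else 160
    X=at_z(p,*e[0],ztop); print(fn,np.round(e[0],1),np.round(e[1],1),'head top',X.round(1),'rel tcp',(X-P).round(1))
E
```

```text
w2.png [317.8 381.1] [52.3 61. ] head top [455.8 259.5 160. ] rel tcp [  -1.7    2.6 -134.1]
w3.png [320.  375.2] [53.6 62.7] head top [455.9 258.5 280.9] rel tcp [  -1.3    0.9 -134.4]
wrist4.png [320.  372.9] [58.6 66.6] head top [465.7 -78.  259. ] rel tcp [  -1.6    0.3 -134.4]
```

```bash
python3 - <<'E'
from h import *
import pickle
w=pickle.load(open('wrist4.pkl','rb'));d=np.array([0.215,-0.977,0])
for dz in (0,3,6):
  print(dz,'tip',(at_z(w,319.7,231.2,108.8+dz)-3.5*d).round(1),'ringlo',(at_z(w,320,283.3,201.8+dz)-6*d).round(1),'ringhi',(at_z(w,320,286.7,205.8+dz)-6*d).round(1),'headbot',(at_z(w,320,292.5,218.8+dz)-11*d).round(1))
E
```

```text
0 tip [464.6 -74.9 108.8] ringlo [465.  -75.9 201.8] ringhi [465.1 -76.1 205.8] headbot [464.8 -74.4 218.8]
3 tip [464.8 -75.8 111.8] ringlo [465.3 -77.2 204.8] ringhi [465.4 -77.4 208.8] headbot [465.1 -75.8 221.8]
6 tip [465.  -76.6 114.8] ringlo [465.6 -78.4 207.8] ringhi [465.7 -78.7 211.8] headbot [465.4 -77.2 224.8]
```

>>> play_rows(moves=[[[0.002, -0.008, 0], 0, 1], [[0.002, -0.008, -0.02], 0, 1], [[0.002, -0.008, -0.04], 0, 1], [[0.002, -0.008, -0.055], 0, 1], [[0.002, -0.008, -0.07], 0, 1], [[0.002, -0.008, -0.07], 0, 1]])

```text
clock: 9.0
position: [467.9, -80.7, 371.8]
ee_rot: [0.779, -0.627, -0.001, -0.001]
contact_force: [-0.1, -0.6, -2.4]
gripper_width: 20.3
```

```bash
cat > st.py <<'E'
from h import *
S=arm.read_state(); print(S['clock'],np.round(S['position'],2),'F',np.round(S['contact_force'],1),'T',np.round(S['wrist_torque'],2),'tip',round(S['position'][2]-284.4,1))
E
python3 st.py; python3 -c "
from h import *
p=snap('wrist','w5.png');i=cv2.cvtColor(p['pixels'],cv2.COLOR_RGB2BGR)[190:310,270:370]
cv2.imwrite('pics/z6.png',cv2.resize(np.clip(i.astype(int)*2,0,255).astype(np.uint8),None,fx=5,fy=5,interpolation=cv2.INTER_CUBIC))"
```

```text
9.0 [467.88 -80.73 371.85] F [-0.1 -0.6 -2.4] T [ 0.04  0.02 -0.03] tip 87.4
```

View pics/z6.png

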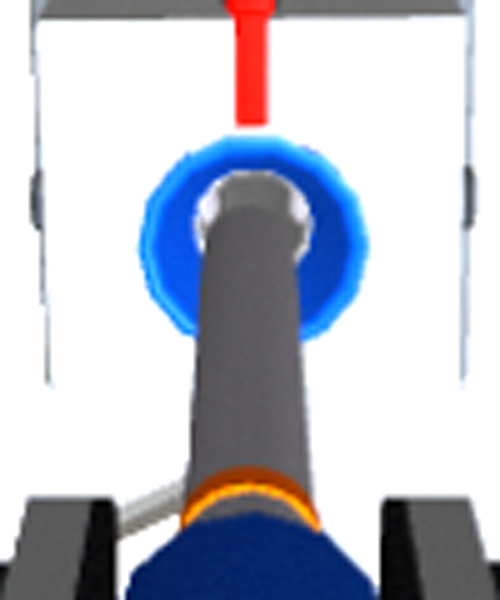

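>>> play_rows(moves=[[[0, -0.004, -0.01], 0, 1], [[0, -0.004, -0.02], 0, 1], [[0, -0.004, -0.028], 0, 1], [[0, -0.004, -0.028], 0, 1]])

```text
clock: 9.55
position: [467.9, -81.9, 363.5]
ee_rot: [0.779, -0.627, -0.001, -0.001]
contact_force: [-1.0, -0.2, -0.3]
gripper_width: 20.5
```

```bash
python3 st.py; python3 -c "
from h import *
p=snap('wrist','w6.png');i=cv2.cvtColor(p['pixels'],cv2.COLOR_RGB2BGR)[190:310,270:370]
cv2.imwrite('pics/z7.png',cv2.resize(np.clip(i.astype(int)*2,0,255).astype(np.uint8),None,fx=5,fy=5,interpolation=cv2.INTER_CUBIC))"
```

```text
9.55 [467.93 -81.94 363.54] F [-1.  -0.2 -0.3] T [-0.07 -0.02  0.02] tip 79.1
```

View pics/z7.png

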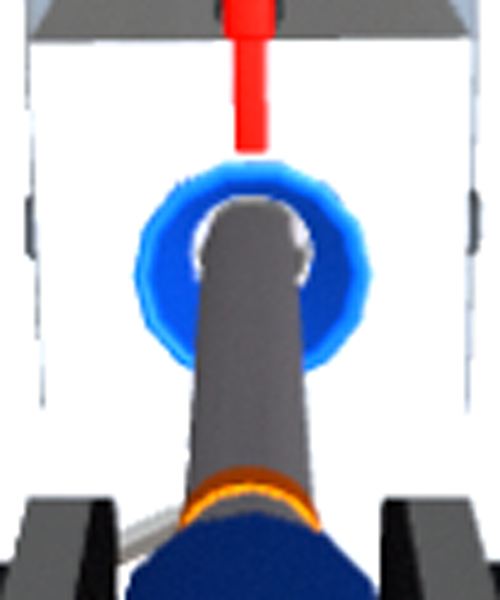

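>>> play_rows(moves=[[[0, 0, -0.01], 0, 1], [[0, 0, -0.018], 0, 1], [[0, 0, -0.026], 0, 1], [[0, 0, -0.026], 0, 1]])

```text
clock: 10.1
position: [467.9, -81.9, 355.6]
ee_rot: [0.779, -0.627, -0.001, -0.001]
contact_force: [0.1, 1.0, -1.6]
gripper_width: 20.4
```

```bash
python3 st.py
```

```text
10.1 [467.92 -81.85 355.6 ] F [ 0.1  1.  -1.6] T [ 0.23  0.04 -0.04] tip 71.2
```

>>> play_rows(moves=[[[0, 0, -0.012], 0, 1], [[0, 0, -0.024], 0, 1], [[0, 0, -0.036], 0, 1], [[0, 0, -0.036], 0, 1]])

```text
clock: 10.6
position: [468.1, -81.8, 344.5]
ee_rot: [0.779, -0.627, -0.001, -0.001]
contact_force: [0.8, 1.8, -2.6]
gripper_width: 20.6
```

```bash
python3 st.py
```

```text
10.6 [468.09 -81.8  344.47] F [ 0.8  1.8 -2.6] T [ 0.19 -0.36 -0.01] tip 60.1
```

>>> play_rows(moves=[[[0, 0, -0.008], 0, 1], [[0, 0, -0.016], 0, 1], [[0, 0, -0.024], 0, 1]])

```text
clock: 10.98
position: [468.2, -81.8, 337.3]
ee_rot: [0.779, -0.627, -0.001, -0.002]
contact_force: [-0.7, -0.4, 3.9]
gripper_width: 20.2
```

```bash
python3 st.py; python3 -c "
from h import *
p=snap('wrist','w7.png');i=cv2.cvtColor(p['pixels'],cv2.COLOR_RGB2BGR)[190:410,250:390]
cv2.imwrite('pics/z8.png',cv2.resize(np.clip(i.astype(int)*2,0,255).astype(np.uint8),None,fx=2.7,fy=2.7,interpolation=cv2.INTER_CUBIC))"
```

```text
10.975 [468.18 -81.82 337.34] F [-0.7 -0.4  3.9] T [0.19 0.23 0.04] tip 52.9
```

View pics/z8.png

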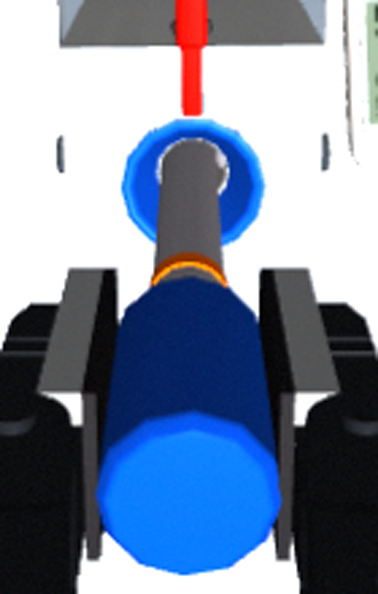

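>>> play_rows(moves=[[[0, 0, -0.007], 0, 1], [[0, 0, -0.007], 0, 1], [[0, 0, -0.007], 0, 1]])

```text
clock: 11.4
position: [468.0, -81.8, 334.0]
ee_rot: [0.779, -0.628, -0.001, -0.001]
contact_force: [1.4, 0.7, -2.6]
gripper_width: 20.3
```

>>> play_rows(moves=[[[0, 0, -0.007], 0, 1], [[0, 0, -0.007], 0, 1], [[0, 0, -0.007], 0, 1]])

```text
clock: 11.78
position: [468.0, -81.8, 331.5]
ee_rot: [0.779, -0.628, -0.001, -0.002]
contact_force: [1.9, -0.1, -2.1]
gripper_width: 20.6
```

>>> play_rows(moves=[[[0, 0, -0.007], 0, 1], [[0, 0, -0.007], 0, 1], [[0, 0, -0.007], 0, 1]])

```text
clock: 12.15
position: [468.0, -81.8, 329.3]
ee_rot: [0.778, -0.628, -0.001, -0.002]
contact_force: [1.4, 1.2, -1.2]
gripper_width: 20.6
```

>>> play_rows(moves=[[[0, 0, -0.007], 0, 1], [[0, 0, -0.007], 0, 1], [[0, 0, -0.007], 0, 1]])

```text
clock: 12.52
position: [468.0, -81.7, 326.9]
ee_rot: [0.778, -0.628, -0.001, -0.002]
contact_force: [0.6, 0.3, 0.2]
gripper_width: 20.6
```

>>> play_rows(moves=[[[0, 0, -0.005], 0, 1], [[0, 0, -0.005], 0, 1], [[0, 0, -0.005], 0, 1]])

```text
clock: 12.9
position: [467.9, -81.7, 325.2]
ee_rot: [0.778, -0.628, -0.001, -0.002]
contact_force: [0.6, -0.5, -0.7]
gripper_width: 20.6
```

>>> play_rows(moves=[[[0, 0, -0.006], 0, 1], [[0, 0, -0.006], 0, 1], [[0, 0, -0.006], 0, 1]])

```text
clock: 13.28
position: [467.9, -81.7, 323.2]
ee_rot: [0.778, -0.628, -0.001, -0.002]
contact_force: [0.8, -0.4, 0.0]
gripper_width: 20.7
```

>>> play_rows(moves=[[[0, 0, -0.006], 0, 1], [[0, 0, -0.006], 0, 1], [[0, 0, -0.006], 0, 1]])

```text
clock: 13.65
position: [467.9, -81.7, 321.1]
ee_rot: [0.778, -0.628, -0.002, -0.002]
contact_force: [1.3, 0.4, -0.7]
gripper_width: 20.4
```

>>> play_rows(moves=[[[0, 0, -0.006], 0, 1], [[0, 0, -0.006], 0, 1], [[0, 0, -0.006], 0, 1]])

```text
clock: 14.02
position: [467.9, -81.7, 319.1]
ee_rot: [0.778, -0.628, -0.002, -0.002]
contact_force: [0.1, 0.6, 0.2]
gripper_width: 20.1
```

>>> play_rows(moves=[[[0, 0, -0.006], 0, 1], [[0, 0, -0.006], 0, 1], [[0, 0, -0.006], 0, 1]])

```text
clock: 14.4
position: [467.9, -81.7, 317.0]
ee_rot: [0.778, -0.628, -0.002, -0.002]
contact_force: [0.8, 0.7, -0.5]
gripper_width: 20.3
```

>>> play_rows(moves=[[[0, 0, -0.006], 0, 1], [[0, 0, -0.006], 0, 1], [[0, 0, -0.006], 0, 1]])

```text
clock: 14.78
position: [467.9, -81.7, 315.0]
ee_rot: [0.778, -0.628, -0.002, -0.002]
contact_force: [1.3, 0.4, -1.5]
gripper_width: 20.2
```

>>> play_rows(moves=[[[0, 0, -0.006], 0, 1], [[0, 0, -0.006], 0, 1], [[0, 0, -0.006], 0, 1]])

```text
clock: 15.15
position: [467.9, -81.7, 312.9]
ee_rot: [0.778, -0.628, -0.002, -0.002]
contact_force: [1.9, 0.1, 0.1]
gripper_width: 20.4
```

```bash
python3 st.py; python3 -c "
from h import *
p=snap('wrist','w8.png');i=cv2.cvtColor(p['pixels'],cv2.COLOR_RGB2BGR)[190:410,250:390]
cv2.imwrite('pics/z9.png',cv2.resize(np.clip(i.astype(int)*2,0,255).astype(np.uint8),None,fx=2.7,fy=2.7,interpolation=cv2.INTER_CUBIC))"
```

```text
15.15 [467.86 -81.68 312.93] F [1.9 0.1 0.1] T [-0.04 -0.41  0.  ] tip 28.5
```

View pics/z9.png

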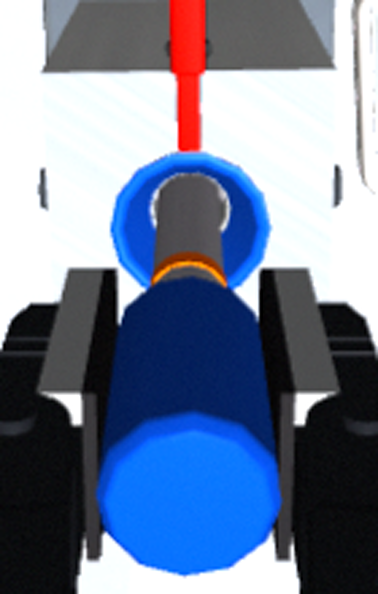

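>>> play_rows(moves=[[[0, 0, -0.006], 0, 1], [[0, 0, -0.006], 0, 1], [[0, 0, -0.006], 0, 1]])

```text
clock: 15.58
position: [467.8, -81.7, 310.9]
ee_rot: [0.778, -0.628, -0.002, -0.002]
contact_force: [1.1, 0.8, -0.3]
gripper_width: 20.8
```

No slip: the head sits in the jaws exactly as before. Continuing.

>>> play_rows(moves=[[[0, 0, -0.006], 0, 1], [[0, 0, -0.006], 0, 1], [[0, 0, -0.006], 0, 1]])

```text
clock: 15.95
position: [467.8, -81.7, 309.0]
ee_rot: [0.778, -0.628, -0.002, -0.002]
contact_force: [1.6, -0.5, -0.2]
gripper_width: 20.4
```

>>> play_rows(moves=[[[0, 0, -0.005], 0, 1], [[0, 0, -0.005], 0, 1], [[0, 0, -0.005], 0, 1]])

```text
clock: 16.32
position: [467.8, -81.6, 307.2]
ee_rot: [0.778, -0.628, -0.002, -0.002]
contact_force: [0.9, -0.1, -0.5]
gripper_width: 20.4
```

>>> play_rows(moves=[[[0, 0, -0.005], 0, 1], [[0, 0, -0.005], 0, 1], [[0, 0, -0.005], 0, 1]])

```text
clock: 16.7
position: [467.8, -81.6, 305.5]
ee_rot: [0.778, -0.628, -0.002, -0.002]
contact_force: [0.9, -0.5, 0.7]
gripper_width: 20.5
```

>>> play_rows(moves=[[[0, 0, -0.005], 0, 1], [[0, 0, -0.005], 0, 1], [[0, 0, -0.005], 0, 1]])

```text
clock: 17.08
position: [467.8, -81.6, 304.0]
ee_rot: [0.778, -0.628, -0.002, -0.002]
contact_force: [0.7, -0.8, 0.2]
gripper_width: 20.3
```

>>> play_rows(moves=[[[0, 0, -0.005], 0, 1], [[0, 0, -0.005], 0, 1], [[0, 0, -0.005], 0, 1]])

```text
clock: 17.45
position: [467.9, -81.7, 302.9]
ee_rot: [0.778, -0.628, -0.002, -0.002]
contact_force: [0.2, 0.6, 5.7]
gripper_width: 20.5
```

>>> play_rows(moves=[[[0, 0, -0.003], 0, 1], [[0, 0, -0.003], 0, 1], [[0, 0, -0.003], 0, 1], [[0, 0, -0.003], 0, 1]])

```text
clock: 17.95
position: [468.0, -81.7, 302.8]
ee_rot: [0.778, -0.628, -0.002, -0.002]
contact_force: [-1.1, 0.6, 9.0]
gripper_width: 20.4
```

>>> play_rows(moves=[[[0, 0, -0.003], 0, 1], [[0, 0, -0.003], 0, 1], [[0, 0, -0.003], 0, 1], [[0, 0, -0.003], 0, 1], [[0, 0, -0.003], 0, 1]])

```text
clock: 18.58
position: [467.9, -81.7, 302.8]
ee_rot: [0.778, -0.628, -0.001, -0.002]
contact_force: [-0.4, 0.9, 8.7]
gripper_width: 20.4
```

>>> play_rows(moves=[[[0, 0, -0.005], 0, 1], [[0, 0, -0.005], 0, 1], [[0, 0, -0.005], 0, 1], [[0, 0, -0.005], 0, 1], [[0, 0, -0.005], 0, 1]])

```text
clock: 19.2
position: [468.0, -81.7, 302.3]
ee_rot: [0.779, -0.628, -0.001, -0.002]
contact_force: [-1.3, 0.8, 9.3]
gripper_width: 20.6
```

>>> play_rows(moves=[[[0, 0, -0.003], 0, 0], [[0, 0, -0.003], 0, -0.5], [[0, 0, -0.003], 0, -1], [[0, 0, -0.003], 0, -1], [[0, 0, -0.003], 0, -1], [[0, 0, -0.003], 0, -1]])

```text
clock: 19.95
position: [468.0, -81.7, 301.3]
ee_rot: [0.779, -0.628, -0.001, -0.002]
contact_force: [-0.1, -0.7, 0.5]
gripper_width: 85.1
```

>>> play_rows(moves=[[[0, 0, 0.05], 0, -1], [[0, 0, 0.2], 0, -1], [[0, 0, 0.35], 0, -1], [[0, 0, 0.35], 0, -1], [[0, 0, 0.35], 0, -1]])

```text
clock: 20.58
position: [467.5, -81.7, 405.8]
ee_rot: [0.778, -0.628, -0.002, -0.002]
contact_force: [0.4, 0.5, -0.9]
gripper_width: 85.4
```

```bash
python3 st.py; python3 - <<'E'
from h import *
import pickle
for n in ['wrist','scene','top']:
    p=snap(n,n+'9.png'); pickle.dump(p,open(n+'9.pkl','wb'))
a=cv2.imread('pics/scene9.png');w=cv2.imread('pics/wrist9.png');t=cv2.imread('pics/top9.png')
z=lambda i,x,y,W,h,k:cv2.resize(np.clip(i[y:y+h,x:x+W].astype(int)*2,0,255).astype(np.uint8),None,fx=k,fy=k,interpolation=cv2.INTER_CUBIC)
cv2.imwrite('pics/z10.png',z(a,370,150,45,75,8)); cv2.imwrite('pics/z11.png',z(w,240,130,160,200,3)); cv2.imwrite('pics/z12.png',z(t,390,235,100,60,8))
E
```

```text
20.575 [467.52 -81.7  405.82] F [ 0.4  0.5 -0.9] T [-0.02  0.03 -0.01] tip 121.4
```

View pics/z10.png

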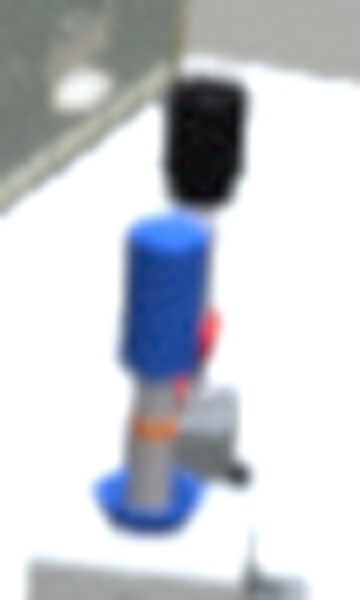

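View pics/wrist9.png

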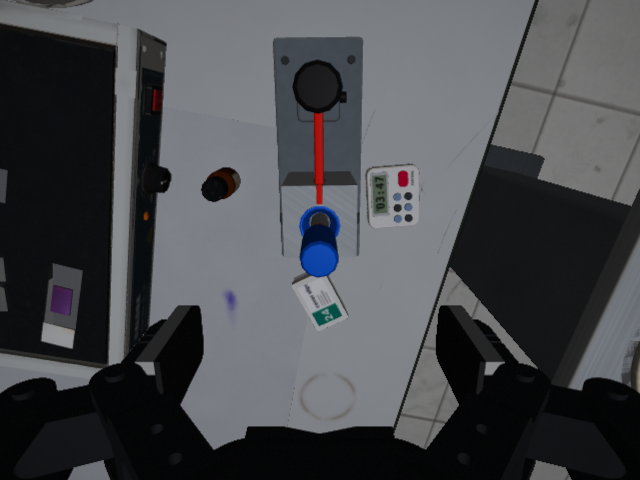

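View pics/z11.png

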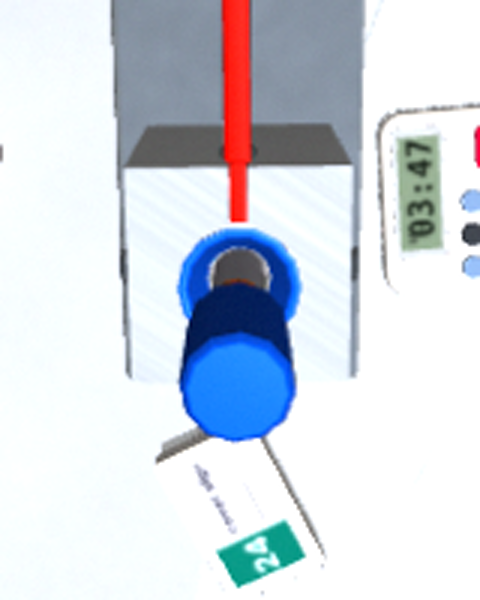

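```bash
python3 - <<'E'
from h import *
import pickle
s=pickle.load(open('scene9.pkl','rb'));w=pickle.load(open('wrist9.pkl','rb'));t=pickle.load(open('top9.pkl','rb'))
for z in (111,113,115,117): 
    d=s['xyz'][:2]-np.array([466.5,-79]); d/=np.linalg.norm(d); 
    print(z,'ring front',np.round(proj(s,[*(np.array([466.5,-79])+6*d),z]),1),'headtop',np.round(proj(s,[466.5,-79,z+55]),1),'headbot front',np.round(proj(s,[*(np.array([466.5,-79])+11*d),z+15]),1))
print('mouth',np.round(proj(s,[466.5,-79,95]),1),'mouth front',np.round(proj(s,[*(np.array([466.5,-79])+12.5*d),95]),1))
# wrist: head top centre, knob top
print('head top wrist', [at_z(w,240+238/3,130+386/3,z).round(1).tolist() for z in (166,168,170)])
print('knob wrist', [at_z(w,318,86.5,z).round(1).tolist() for z in (174,178,182)])
im=s['pixels'].astype(int)
for y in range(192,216): print(y, [tuple(im[y,x]) for x in (388,389,390)])
E
```

```text
111 ring front [389.2 206.3] headtop [391.2 180.8] headbot front [389.7 200.7]
113 ring front [389.3 205.4] headtop [391.2 179.9] headbot front [389.7 199.8]
115 ring front [389.4 204.5] headtop [391.3 179. ] headbot front [389.8 199. ]
117 ring front [389.4 203.7] headtop [391.4 178.1] headbot front [389.9 198.1]
mouth [388.8 212. ] mouth front [388.6 214.5]
head top wrist [[465.8, -78.4, 166.0], [465.9, -79.1, 168.0], [466.1, -79.8, 170.0]]
knob wrist [[485.3, -165.2, 174.0], [485.2, -164.9, 178.0], [485.1, -164.7, 182.0]]
192 [(np.int64(13), np.int64(33), np.int64(70)), (np.int64(8), np.int64(32), np.int64(72)), (np.int64(17), np.int64(35), np.int64(75))]
193 [(np.int64(16), np.int64(35), np.int64(72)), (np.int64(12), np.int64(33), np.int64(74)), (np.int64(19), np.int64(38), np.int64(77))]
194 [(np.int64(16), np.int64(34), np.int64(71)), (np.int64(17), np.int64(35), np.int64(74)), (np.int64(15), np.int64(35), np.int64(76))]
195 [(np.int64(16), np.int64(34), np.int64(72)), (np.int64(19), np.int64(37), np.int64(75)), (np.int64(15), np.int64(36), np.int64(77))]
196 [(np.int64(23), np
[... 2017 characters left out ...]
 np.int64(80))]
211 [(np.int64(71), np.int64(71), np.int64(74)), (np.int64(73), np.int64(73), np.int64(76)), (np.int64(68), np.int64(71), np.int64(80))]
212 [(np.int64(69), np.int64(70), np.int64(78)), (np.int64(72), np.int64(74), np.int64(82)), (np.int64(66), np.int64(70), np.int64(85))]
213 [(np.int64(57), np.int64(65), np.int64(89)), (np.int64(60), np.int64(68), np.int64(90)), (np.int64(54), np.int64(64), np.int64(93))]
214 [(np.int64(35), np.int64(50), np.int64(83)), (np.int64(41), np.int64(54), np.int64(86)), (np.int64(34), np.int64(50), np.int64(86))]
215 [(np.int64(22), np.int64(36), np.int64(68)), (np.int64(22), np.int64(37), np.int64(69)), (np.int64(23), np.int64(38), np.int64(70))]
```

View pics/z12.png

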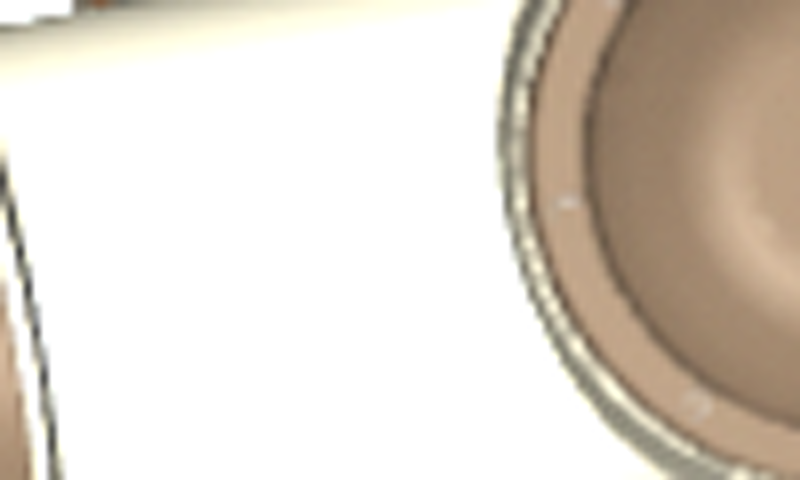

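```bash
python3 - <<'E'
from h import *
import pickle
L=lambda n:pickle.load(open(n+'.pkl','rb'))
s,t,w0,w9,w4=L('scene'),L('top'),L('w0'),L('wrist9'),L('wrist4')
S=(s,389.6,204.2);T=(t,422.3,271.6);A=(w0,325.1,270.6);B=(w9,319.3,203.5);C=(w4,319.2,160+174/4)
print(tri(S,T),tri(A,B,C),tri(T,A,B,C),tri(S,T,A,B,C))
for z in (100,103,106): print(z,[at_z(*x,z).round(1)[:2].tolist() for x in (S,T,A,B,C)], np.round(proj(s,[470.3,-97,z]),1))
E
```

```text
[471.04758225 -96.69048616 104.87754992] [469.55465103 -95.54034342 103.5726108 ] [469.79286041 -96.43644208 106.78011196] [470.11165415 -96.10314742 105.44029729]
100 [[475.0, -106.7], [470.6, -97.8], [469.9, -94.3], [469.3, -94.9], [469.2, -94.6]] [390.1 206.3]
103 [[473.0, -100.4], [470.5, -97.3], [469.8, -95.4], [469.5, -95.5], [469.4, -95.2]] [390.2 205. ]
106 [[470.9, -94.1], [470.4, -96.7], [469.7, -96.6], [469.6, -96.2], [469.5, -95.8]] [390.3 203.7]
```

>>> play_rows(moves=[[[0.03, -0.15, 0], 0, -1], [[0.06, -0.278, 0], 0, -1], [[0.06, -0.278, -0.1], 0, -1], [[0.06, -0.278, -0.2], 0, -1], [[0.06, -0.278, -0.286], 0, -1], [[0.06, -0.278, -0.286], 0, -1], [[0.06, -0.278, -0.286], 0, -1]])

```text
clock: 21.6
position: [486.2, -165.1, 319.7]
ee_rot: [0.779, -0.627, -0.002, -0.001]
contact_force: [-0.0, 0.2, 0.8]
gripper_width: 85.1
```

```bash
python3 st.py; python3 -c "
from h import *
p=snap('wrist','w10.png')"
```

```text
21.6 [ 486.19 -165.15  319.71] F [-0.   0.2  0.8] T [-0.01  0.02  0.03] tip 35.3
```

View pics/w10.png

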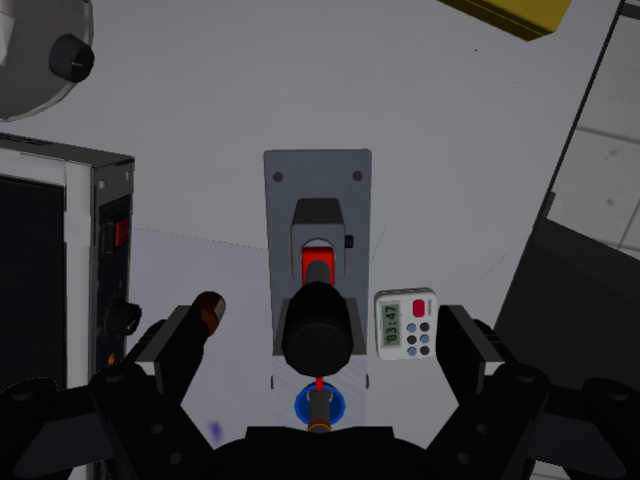

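```bash
python3 - <<'E'
from h import *
p=arm.get_image('wrist'); im=p['pixels'].astype(int)
i=cv2.cvtColor(p['pixels'],cv2.COLOR_RGB2BGR)[260:400,260:380]
cv2.imwrite('pics/z13.png',cv2.resize(np.clip(i.astype(int)*4,0,255).astype(np.uint8),None,fx=4,fy=4,interpolation=cv2.INTER_CUBIC))
for z in (176,180,184): print([at_z(p,319,v,z).round(1).tolist() for v in (345,350,355)])
E
```

```text
[[485.8, -167.4, 176.0], [485.4, -165.7, 176.0], [485.0, -163.8, 176.0]]
[[486.3, -169.9, 180.0], [485.9, -168.2, 180.0], [485.6, -166.4, 180.0]]
[[486.8, -172.3, 184.0], [486.5, -170.7, 184.0], [486.1, -169.0, 184.0]]
```

View pics/z13.png

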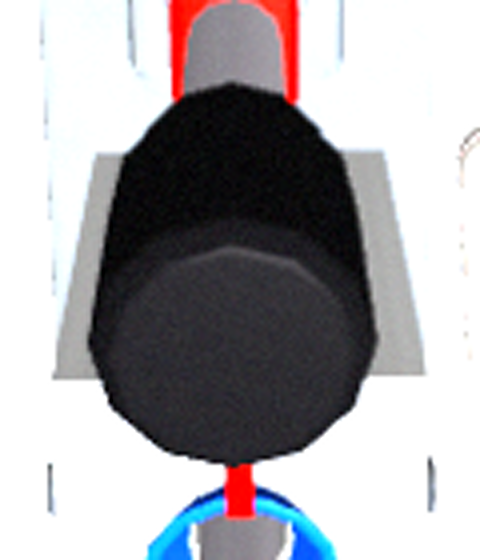

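>>> play_rows(moves=[[[0, -0.008, 0], 0, -1], [[0, -0.008, 0], 0, 0], [[0, -0.008, 0], 0, 1], [[0, -0.008, 0], 0, 1], [[0, -0.008, 0], 0, 1], [[0, -0.008, 0], 0, 1], [[0, -0.008, 0], 0, 1], [[0, -0.008, 0], 0, 1]])

```text
clock: 22.7
position: [486.7, -167.4, 320.6]
ee_rot: [0.779, -0.627, -0.001, -0.002]
contact_force: [4.7, 1.9, 0.1]
gripper_width: 22.1
```

```bash
python3 st.py
```

```text
22.7 [ 486.73 -167.36  320.61] F [4.7 1.9 0.1] T [ 0.62 -1.04 -0.01] tip 36.2
```

>>> play_rows(moves=[[[0, 0, 0.01], 0, 1], [[0, 0, 0.02], 0, 1], [[0, 0, 0.03], 0, 1], [[0, 0, 0.04], 0, 1], [[0, 0, 0.04], 0, 1], [[0, 0, 0.04], 0, 1]])

```text
clock: 23.45
position: [486.7, -167.3, 333.1]
ee_rot: [0.779, -0.627, -0.0, -0.002]
contact_force: [3.8, 0.6, -0.1]
gripper_width: 22.0
```

```bash
python3 st.py; python3 - <<'E'
from h import *
import pickle
for n in ['wrist','scene']:
    p=snap(n,n+'11.png'); pickle.dump(p,open(n+'11.pkl','wb'))
a=cv2.imread('pics/scene11.png');w=cv2.imread('pics/wrist11.png')
z=lambda i,x,y,W,h,k:cv2.resize(np.clip(i[y:y+h,x:x+W].astype(int)*2,0,255).astype(np.uint8),None,fx=k,fy=k,interpolation=cv2.INTER_CUBIC)
cv2.imwrite('pics/z14.png',z(a,370,165,40,55,10))
E
```

```text
23.45 [ 486.72 -167.31  333.09] F [ 3.8  0.6 -0.1] T [ 0.53 -0.74 -0.04] tip 48.7
```

View pics/z14.png

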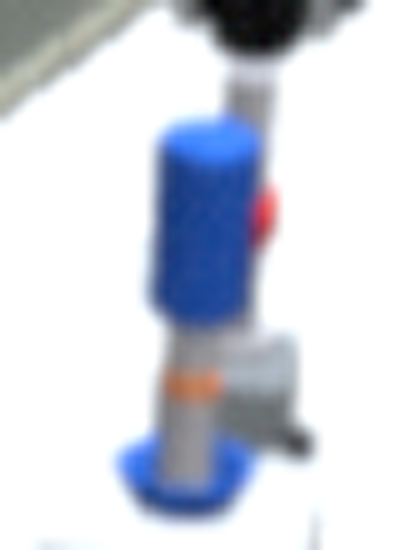

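View pics/wrist11.png

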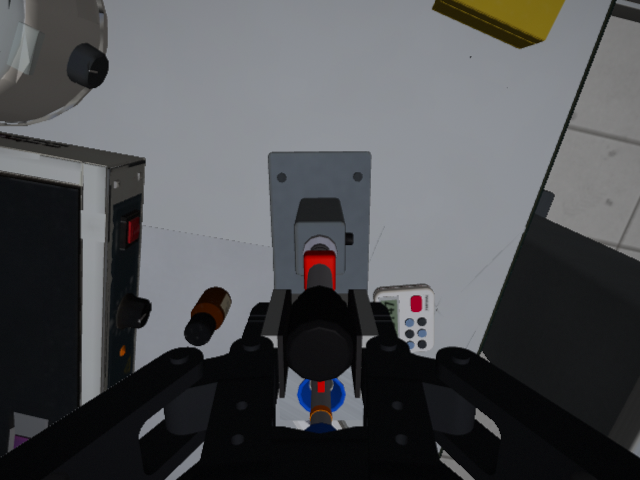

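>>> play_rows(moves=[[[0, 0, 0], 0, 0], [[0, 0, 0], 0, -1], [[0, 0, 0], 0, -1], [[0, 0, 0], 0, -1], [[0, 0, 0], 0, -1]])

```text
clock: 24.18
position: [486.6, -167.4, 333.0]
ee_rot: [0.779, -0.627, -0.001, -0.002]
contact_force: [0.0, -0.8, -0.4]
gripper_width: 85.3
```

>>> play_rows(moves=[[[0, 0, 0.05], 0, -1], [[0, 0, 0.15], 0, -1], [[0, 0, 0.25], 0.3, -1], [[0, 0, 0.25], 0.6, -1], [[0, 0, 0.25], 1, -1], [[0, 0, 0.25], 1, -1]])

```text
clock: 24.92
position: [486.6, -167.4, 409.1]
ee_rot: [0.914, -0.405, -0.0, -0.002]
contact_force: [-0.0, -0.0, -0.0]
gripper_width: 85.6
```

```bash
python3 st.py; python3 - <<'E'
from h import *
import pickle
print(arm.read_state()['joints'].round(2))
for n in ['wrist','scene']:
    p=snap(n,n+'12.png'); pickle.dump(p,open(n+'12.pkl','wb'))
a=cv2.imread('pics/scene12.png');w=cv2.imread('pics/wrist12.png')
z=lambda i,x,y,W,h,k:cv2.resize(np.clip(i[y:y+h,x:x+W].astype(int)*2,0,255).astype(np.uint8),None,fx=k,fy=k,interpolation=cv2.INTER_CUBIC)
cv2.imwrite('pics/z15.png',z(a,370,145,45,75,8))
E
```

```text
24.925 [ 486.6  -167.37  409.12] F [-0. -0. -0.] T [ 0.06  0.03 -0.01] tip 124.7
[-0.02  0.19 -0.25 -0.   -1.13  0.76]
```

View pics/z15.png

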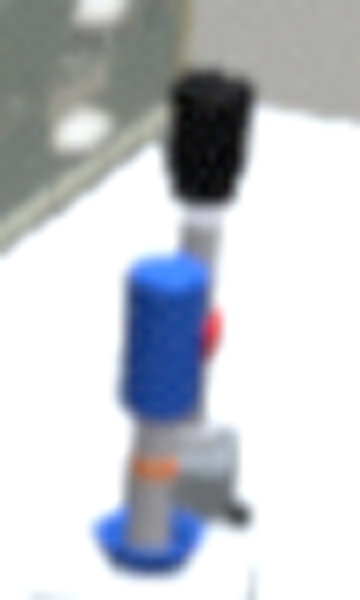

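View pics/wrist12.png

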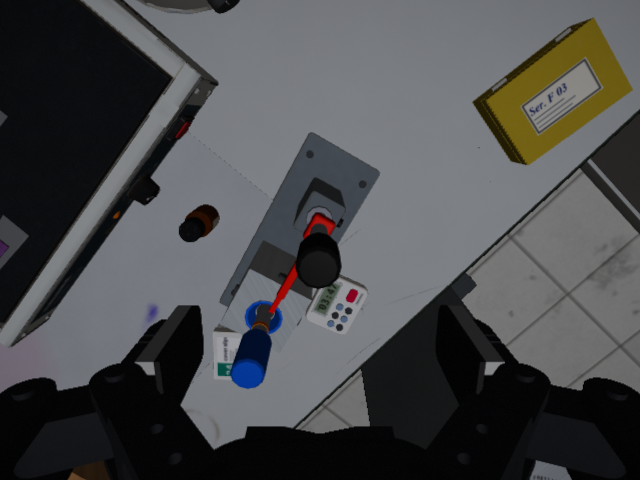

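>>> play_rows(moves=[[[0.05, 0.1, 0], 0.3, -1], [[0.1, 0.2, 0], 0.6, -1], [[0.165, 0.323, 0], 1, -1], [[0.165, 0.323, 0], 1, -1]])

```text
clock: 25.52
position: [537.2, -68.6, 408.5]
ee_rot: [0.988, -0.154, -0.001, -0.001]
contact_force: [-1.1, -0.8, -0.9]
gripper_width: 85.2
```

>>> play_rows(moves=[[[0, 0, 0], 0.3, -1], [[0, 0, 0], 0.6, -1], [[0, 0, -0.1], 1, -1], [[0, 0, -0.25], 1, -1], [[0, 0, -0.25], 1, -1], [[0, 0, -0.25], 1, -1]])

```text
clock: 26.28
position: [537.8, -69.0, 335.2]
ee_rot: [0.994, 0.106, -0.0, -0.001]
contact_force: [-0.4, 0.2, 1.1]
gripper_width: 85.4
```

```bash
python3 st.py; python3 - <<'E'
from h import *
import pickle
n='wrist'
p=snap(n,n+'13.png'); pickle.dump(p,open(n+'13.pkl','wb'))
E
```

```text
26.275 [537.79 -69.   335.17] F [-0.4  0.2  1.1] T [-0.   -0.06  0.05] tip 50.8
```

View pics/wrist13.png

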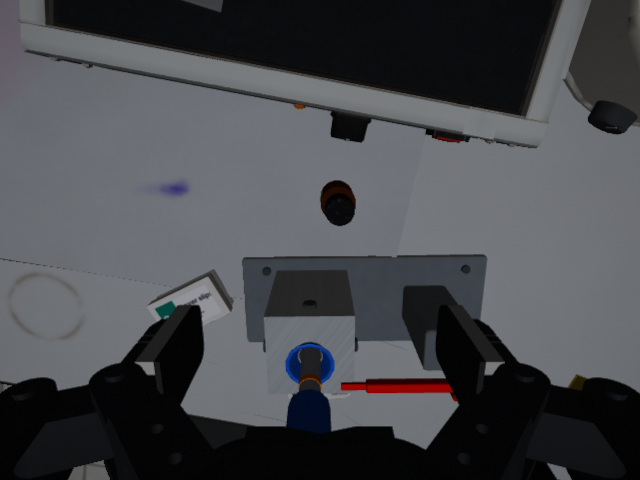

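```bash
python3 - <<'E'
from h import *
import pickle
p=pickle.load(open('wrist13.pkl','rb'))
i=cv2.cvtColor(p['pixels'],cv2.COLOR_RGB2BGR)[340:440,270:390]
cv2.imwrite('pics/z16.png',cv2.resize(np.clip(i.astype(int)*2.5,0,255).astype(np.uint8),None,fx=6,fy=6,interpolation=cv2.INTER_CUBIC))
W=np.array([466,-79.]);d=np.array([.217,-.976]);u=np.array([.976,.217])
for z in (112,114,116,118,120):
    print(z,'ring front',np.round(proj(p,[*(W+6*u),z]),1),'hi/lo',np.round(proj(p,[*(W+6*u),z+2])[1],1),np.round(proj(p,[*(W+6*u),z-2])[1],1),'tip',np.round(proj(p,[*(W+18*d),z]),1))
print('mouth',np.round(proj(p,[*W,95]),1),'head top',np.round(proj(p,[*W,170]),1))
E
```

```text
112 ring front [311.2 375.2] hi/lo 377.5 373.0 tip [343.2 384.2]
114 ring front [311.2 377.5] hi/lo 379.8 375.2 tip [343.4 386.5]
116 ring front [311.1 379.8] hi/lo 382.1 377.5 tip [343.6 388.9]
118 ring front [311.  382.1] hi/lo 384.4 379.8 tip [343.8 391.2]
120 ring front [310.9 384.4] hi/lo 386.8 382.1 tip [344.1 393.7]
mouth [311.9 366.3] head top [308.6 472.1]
```

View pics/z16.png

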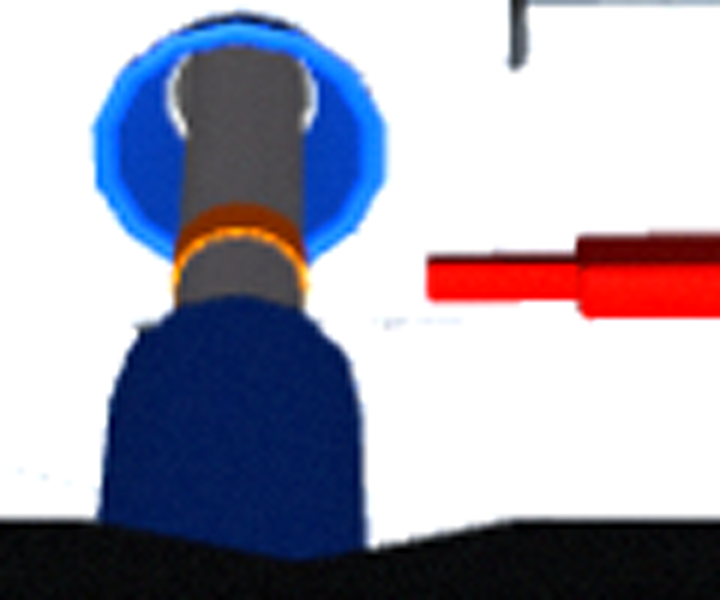

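```bash
python3 - <<'E'
from h import *
print(arm.job_done()); print(arm.read_state()['clock'])
E
```

```text
the job is handed in; nothing more can be done
None
the job is handed in; nothing more can be done
```

I took the dip rod from its stand, pressed it onto the cushion, left it standing in the well and raised the pointer to the orange ring. I handed the job in at about 26 s; no verdict was reported.

- **Pressing on the cushion:** The cushion showed at a depth of about 75 mm. The force rose from about 0 N to a steady 9 N that did not fade. Wrist force stayed below 10 N at every reading, so the cushion cannot have been pressed with much more than that.
- **Ring and pointer:** I lifted the pointer 12.5 mm.

  | Camera (after bias correction) | Ring height | Pointer tip height |
  |---|---|---|
  | Wrist, side view after the lift | about 114.8 mm | about 115.8 mm |
  | Scene | about 114.8 mm | about 114.6 mm (start height plus lift) |

  Both differences are within the 4 mm limit.
- **Disagreement between cameras:** Before correction, the scene camera read heights about 2.7 mm too high and the wrist view about 2 mm too low, judged by the funnel rim. After correction they agree to about 1 mm.
- **Not checked directly:** I did not measure the gap between rod tip and cushion after letting go. It is inferred from the ring height, which puts the tip at about 20 mm, the height of the cushion's surface for a 75 mm well.
- **Other things:** The bottle, box and timer looked to be in their places in the wrist pictures, and the gripper was open and clear of everything.

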